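Load a round flask into the sprung weld fixture and hold it down

ROBOT

A 6-joint arm with a two-finger parallel gripper is mounted at the origin on the work surface. World frame = base frame: x ahead of the robot, y to its left, z up, the work surface at z = 0. Lengths are in m, angles in rad, forces in N, time in s.
With the tool pointing down it reaches from about 0.275 to 0.725 m from the base axis. Payload 5.6 kg.
Tool frame: the origin (TCP) lies at the very end of the fingers, on their centre line; the grasp point (between the pads) lies 19 mm behind it; z points along the fingers, y is the line along which they close (so a half turn about z gives the same grasp; the last joint's range is limited). The gripper opens to 85 mm and grips with 20 to 120 N. Pads are 22 mm wide; open, the fingers measure 114 mm over their backs; the gripper's body (76 mm by 85 mm) begins 54 mm behind the grasp point. The pads swing forward as they close: fully open they stand 13 mm farther back than shut.
Start: joints at [1.616, 0.255, 0.108, 0, -1.424, -0.285], TCP at [0.131, 0.534, 0.231] pointing down, gripper open.
Joint ranges: [-2.95, 2.95], [-1.21, 1.97], [-1.09, 1.5], [-2.87, 1.71], [-2.94, -0.07], [-3.05, 3.05]. Speed limits (rad/s): [2.57, 2.57, 3.14, 3.14, 3.14, 3.14].

INTERFACE

Orientations are given as a unit quaternion [w, x, y, z].
In Python, from bench import bot, camera, camera_info gives the robot as it stands. The module is installed in compiled form; this text tells all that it offers.
- The arm moves only by the tool play_rows, never from a script. Its argument "motion" is a list of rows, each a list of 4 numbers: the shift along the tool's x, y, z scaled (see below), then the turn about the tool's z scaled (see below). In form: [[tx, ty, tz, turn], ...]. A call has 1 to 8 rows; each row shifts and turns the commanded pose from where the row before left it, along the tool's axes as they then stand; what a row does not reach is not made up. The controller multiplies each number of a shift by 50 mm and each number of a turn by 0.12 rad. A row lasts 1/10 s, in which the tool goes at most 50 mm and 8.59 degrees, less where a joint would pass 70% of its speed; a pose out of reach is approached as far as the arm can. A call with a number of a shift or a turn outside -1 to 1 is refused whole. A call with a gripper value outside its range is refused whole. "gripper" is the closure, from 0 (fully open) to 1 (shut), set as the call begins (left out, the last holds). The fingers move at their own pace and stop on an object; the grip force is fixed at half the most. Time passes only in rows, so rows that do not move let the fingers close. It gives the time, the measured TCP pose, the force, the opening and the grip force at its end, in the units of the state.
- bot.state(): the state, without advancing time (a new reading comes with each control period).
- camera(name): name is "side" or "top" or "wrist"; returns the picture (400x640x3 uint8, red, green, blue); there is no depth.
- camera_info(name): a dict with "fx", "fy", "cx", "cy" (pixels), "world_to_cam" (4x4, takes a point from world to camera coordinates); the wrist camera has in their place "T_tool_cam" (4x4, takes a point from camera to tool coordinates, whose origin is the TCP and whose axes are the flange's). Camera axes: x right, y down, z forward; pixel columns grow to the right and rows downward; lengths in m; the calibration is good to about 2 mm. The wrist camera is an equidistant fisheye: a pixel r from the principal point sees the ray r / f radians off the axis. A picture is of the moment at which its call begins: read the wrist's pose just before it. camera_info takes no time and is no camera call.
- bot.close_job(): hands the job in; it is judged then, once.
The state is a dict: "time": time; "joint_pos": joint angles; "qd": joint speeds; "joint_efforts": joint torques, N m; "tool_pos": TCP position; "orientation": TCP orientation; "wrist_force": force on the tool from outside, world axes, zero at the start; "moment": the same for the moment, N m; "gripper_width": finger opening in m; "gripper_force": force on a finger pad.
Only numpy, scipy, OpenCV 4.12 (cv2) and the standard library are available. Lean on these libraries where they do the work, as an engineer would, in place of code of your own. Each camera call takes 0.05 s, during which the arm holds its last target. There are 200 camera calls.

TASK

A short offcut of square tube is lying across the sprung ring of the weld fixture: drop it in the scrap bin. Then lift the round steel flask out of its rest by the neck, set it ball-down and upright in the sprung ring, and press it down until the ring has gone all the way to its stops. Finish while still holding the flask pressed down there, ready for tacking, and leave the other things on the table as they are.

Things in the scene. Friction and masses are not known exactly. Their poses are not given: they have to be found in the camera images.
- cradle: weld fixture, fixed to the table: square steel base plate 140 x 140 x 12 mm with four corner guide rods (50 mm tall) and an aluminium ring on springs above it. Origin at the centre of the plate's underside, z up.
- nest_seat (a point): centre of the top face of the sprung ring (outside diameter 96 mm, hole 64 mm, 14 mm tall, with four low corner ears for the rods); it moves with the ring: 55 mm above the table when up, 33 mm when pressed to its stops.
- nest (a joint): how far the sprung ring is pressed down, in m: 0 up, 0.022 on its stops. It starts to move at about 5 N and needs about 16 N in all (weight of the flask included) on the stops; it springs back when let go. The flask's weight alone does not move it.
- flask_ball (a point): round steel flask, about 0.35 kg, 128 mm tall: a ball of 84 mm diameter with a straight round neck, 32 mm diameter, standing on top. This point is the centre of the ball, 42 mm above the flask's underside; z runs up along the neck. Seated in the sprung ring, the ball's centre is 27 mm above the ring's top face.
- flask_neck (a point): the place to grip the flask: on the neck's axis, 106 mm above the flask's underside, 64 mm above the ball's centre. The neck rises from the ball at 81 mm and ends at 128 mm above the underside.
- rest: low dark steel ring, fixed to the table, 80 mm outside diameter, hole 52 mm, 18 mm tall, in which the flask stands at the start (its underside 9 mm above the table). Origin at the centre of its underside.
- offcut_mid (a point): centre of the square tube offcut: steel, 100 mm long, 30 x 30 mm, about 0.16 kg, lying level across the top of the sprung ring. x runs along its length, z up.
- bin: open scrap bin of grey sheet metal, fixed, 150 x 150 mm, 80 mm tall, walls 4 mm. Origin at the centre of its underside.
- bolt: bystander, leave alone: clamping bolt with a thick knurled head, steel, 34 mm across, 58 mm tall, standing. Origin at the underside.
- jack: bystander, leave alone: small conical screw jack, dark steel, 36 mm across, 52 mm tall, standing. Origin at the underside.
- square: bystander, leave alone: flat L-shaped aluminium square, 150 x 80 x 8 mm, lying. Origin at the underside.
- brush: bystander, leave alone: brush, 200 mm long, lying. Origin at the underside.
- wrench: bystander, leave alone: wrench, 180 mm long, lying. Origin at the underside.
- flange: bystander, leave alone: flat steel flange ring, 90 mm across, 14 mm thick, lying. Origin at the underside.
- hammer: bystander, leave alone: hammer, 240 mm long, lying. Origin at the underside.
Things that resemble listed ones, but are neither listed nor needed, are in the scene too. What is shaped like the part that bears flask_ball but brown or pink is not meant.

How it is judged:
On the way, in this order (a step that is already met when the one before it is completed fails the run):
1. the offcut lies in the scrap bin, let go (x of offcut_mid in the frame of bin between -0.072 and 0.072 m and y of offcut_mid in the frame of bin between -0.072 and 0.072 m and z of offcut_mid in the frame of bin below 0.07 m and contact force between the fingers and offcut below 0.1 N), for 0.2 s.
2. the flask sits ball-down and upright in the sprung ring (horizontal distance between flask_ball and nest_seat below 0.006 m and z of flask_ball in the frame of nest_seat between 0.02 and 0.034 m and angle between flask_ball's own z axis and vertical below 0.2 rad), for 0.1 s.
At the end, for the whole second after the job is handed in: Offcut let go in the bin (centre inside, under 70 mm). Flask in the ring within 6 mm of its axis, ball centre 20 to 34 mm above the ring, upright within 0.2 rad, still, and held by the fingers (over 2 N): ring down at least 18 of 22 mm, over 9 N on it, for the last second (all of step 1 and all of step 2 and value of joint nest above 0.018 m and contact force between flask and cradle above 9 N and contact force between the fingers and flask above 2 N and linear speed of flask below 0.02 m/s); the arm keeps its last pose, push and grip.
It fails at once if a bystander is moved more than 40 mm (distance of any of bolt, jack, square, brush, wrench, flange, hammer from where it was at the start of the episode above 0.04 m).
It fails at once if the flask is tipped over (angle between flask_ball's own z axis and vertical above 0.7 rad).
It also fails if it takes over 64 s, if anything falls off the work surface, if the arm or the gripper's body presses on something with over 40 N, if the wrist force passes 120 N, or if a joint passes its speed limit or range.

## Working session

There is one attempt and no reset: what is moved stays moved. The work goes in short steps, Python scripts to look and compute and a tool call to move; the robot and the scene stay as the last step left them, time stands still between calls to the robot, and variables do not carry over. Pictures are saved under pics/ and viewed, at most 10 in all, crops included, and the job is handed in when it is done.

Besides the shell and the picture viewer there is one more tool, called after "Emit:" by a JSON object that holds its "fn" and its "kwargs". play_rows: Moves the arm, as the interface text tells. Shifts and turns lie within -1 to 1; 1 stands for 50 mm of shift or 0.12 rad of turn. Its arguments: {"type":"object","properties":{"motion":{"type":"array"},"gripper":{"type":"number"}},"required":["motion"]}

```bash
mkdir -p pics; cat > h.py <<'E'
import numpy as np,cv2
from bench import bot,camera,camera_info
from scipy.spatial.transform import Rotation as R
def snap(n,f):
    im=camera(n); cv2.imwrite('pics/'+f+'.png',im[:,:,::-1]); return im
def px(n,u,v,z):
    c=camera_info(n); W=np.linalg.inv(np.array(c['world_to_cam']))
    d=W[:3,:3]@[(u-c['cx'])/c['fx'],(v-c['cy'])/c['fy'],1]; o=W[:3,3]
    return (o+d*(z-o[2])/d[2])
def proj(n,p):
    c=camera_info(n); q=np.array(c['world_to_cam'])@np.r_[p,1]
    return c['fx']*q[0]/q[2]+c['cx'],c['fy']*q[1]/q[2]+c['cy']
def rot():
    s=bot.state(); q=s['orientation']; return np.array(s['tool_pos']),R.from_quat([q[1],q[2],q[3],q[0]]).as_matrix()
def wpx(u,v,z):
    c=camera_info('wrist'); T=np.array(c['T_tool_cam']); p,M=rot()
    x,y=u-c['cx'],v-c['cy']; r=np.hypot(x,y); th=r/c['fx']
    d=M@T[:3,:3]@[np.sin(th)*x/r,np.sin(th)*y/r,np.cos(th)]; o=p+M@T[:3,3]
    return o+d*(z-o[2])/d[2]
E
python3 - <<'E'
from h import *
snap('top','t0');snap('side','s0')
s=bot.state();print(s);print(rot()[1].round(3))
for n in('top','side'):print(np.linalg.inv(camera_info(n)['world_to_cam']).round(3))
E
```

```text
{'time': 0.1, 'joint_pos': array([ 1.61558176e+00,  2.55674038e-01,  1.07157410e-01, -3.99748338e-04,
       -1.42389521e+00, -2.84591951e-01]), 'qd': array([-0.0002745 , -0.00190054,  0.00209549,  0.0012132 , -0.0008234 ,
       -0.00152096]), 'joint_efforts': array([-3.49991409e-03, -3.87603378e+01,  2.38474685e+01,  5.37800923e+00,
       -3.82866478e-03,  7.61669128e-07]), 'tool_pos': array([0.13048671, 0.53385478, 0.23050621]), 'orientation': array([ 8.29235378e-04,  9.92816350e-01, -1.19645323e-01, -6.25954657e-05]), 'wrist_force': array([-0.04431065, -0.41669279,  0.61091353]), 'moment': array([ 0.01475582, -0.00813569,  0.02247476]), 'gripper_force': 0.0, 'gripper_width': 0.085766788848559}
[[ 0.971 -0.238 -0.   ]
 [-0.238 -0.971 -0.002]
 [ 0.     0.002 -1.   ]]
[[-0.003 -0.98   0.2    0.368]
 [-1.     0.003 -0.001 -0.006]
 [ 0.001 -0.2   -0.98   0.923]
 [ 0.     0.     0.     1.   ]]
[[ 0.986 -0.106  0.128  0.419]
 [-0.166 -0.659  0.734 -0.792]
 [ 0.007 -0.745 -0.668  0.817]
 [ 0.     0.     0.     1.   ]]
```

View pics/t0.png

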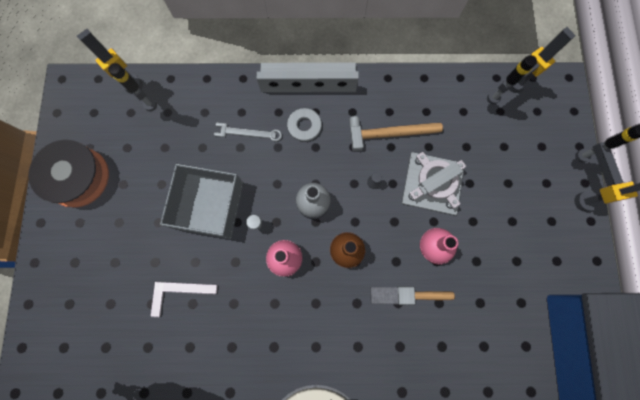

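View pics/s0.png

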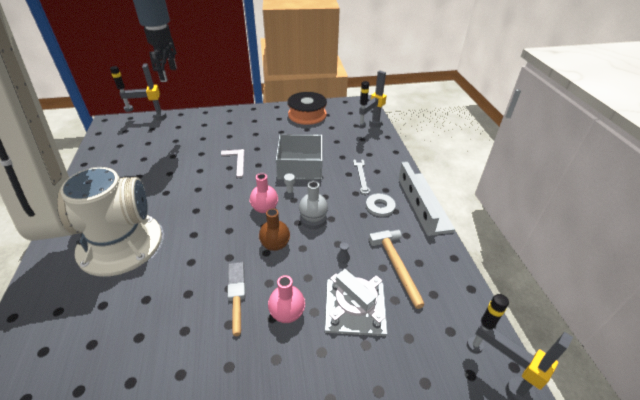

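The grey steel flask is at top px (312,200), and the offcut across the ring is at (437,178). The bin is at (202,200); the pink and brown flasks are decoys. I'll enlarge the fixture and flask.

```bash
python3 - <<'E'
from h import *
a=cv2.imread('pics/t0.png');b=cv2.imread('pics/s0.png')
f=lambda i,x,y:cv2.resize(i[y:y+75,x:x+100],(400,300),interpolation=3)
cv2.imwrite('pics/c0.png',np.vstack([np.hstack([f(a,390,145),f(a,265,165)]),np.hstack([f(b,310,262),f(b,270,170)])]))
E
```

```text
(no output)
```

View pics/c0.png

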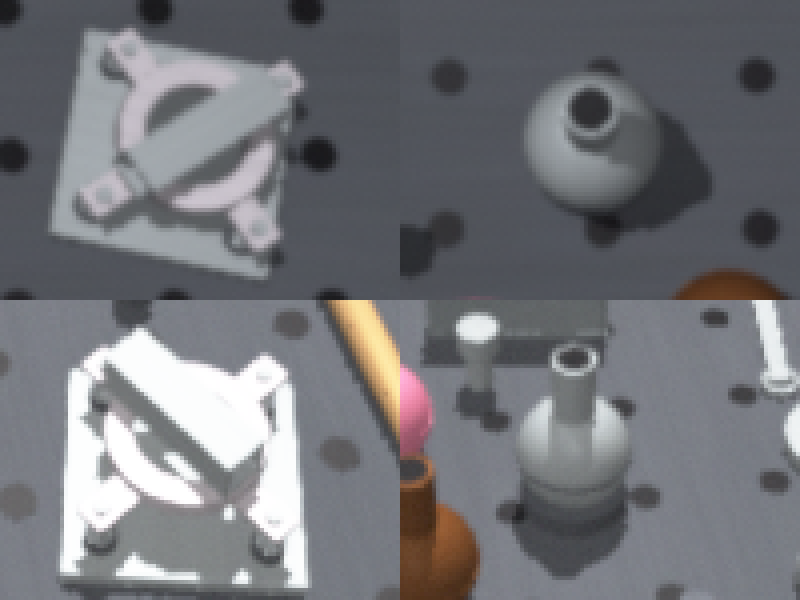

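```bash
python3 - <<'E'
from h import *
p=lambda *a:print(px(*a).round(4))
print('off');p('top',442.2,178.2,.085);p('side',356.5,287,.085)
print('axis');A=px('top',390+136/4,145+179/4,.085);B=px('top',390+282/4,145+86/4,.085);print(A,B,np.linalg.norm(B-A),np.degrees(np.arctan2(*(B-A)[1::-1])))
A=px('side',310+122/4,262+50/4,.085);B=px('side',310+249/4,262+152/4,.085);print(A,B,np.linalg.norm(B-A),np.degrees(np.arctan2(*(B-A)[1::-1])))
print('ring');p('top',439.2,179,.055)
print('plate');p('top',438-.0,145+152/4.,.012)
print('flask');p('top',313,192.5,.137);p('top',313.2,200.8,.051);p('side',313.75,185,.137)
print('bin');
for u,v in((177,165),(240,172),(232,237),(162,229)):p('top',u,v,.08)
print('bolt');p('top',253,221,.058)
c=camera_info('wrist');print(c)
E
```

```text
off
[ 0.5922 -0.3018  0.085 ]
[ 0.5972 -0.3045  0.085 ]
axis
[ 0.56425557 -0.25693696  0.085     ] [ 0.62091672 -0.34747853  0.085     ] 0.10680946033668799 -57.96155939817781
[ 0.56874225 -0.26494405  0.085     ] [ 0.623125   -0.34308563  0.085     ] 0.09520289093455032 -55.16395529306702
ring
[ 0.5982 -0.3049  0.055 ]
plate
[ 0.5991 -0.3159  0.012 ]
flask
[0.5466 0.0037 0.137 ]
[0.5454 0.0042 0.051 ]
[0.5491 0.0025 0.137 ]
bin
[0.6282 0.3307 0.08  ]
[0.6103 0.1788 0.08  ]
[0.4549 0.1912 0.08  ]
[0.4739 0.354  0.08  ]
bolt
[0.4952 0.1478 0.058 ]
{'fx': 309.70691628693146, 'fy': 309.70691628693146, 'cx': 318.93104138486734, 'cy': 195.9229225635072, 'T_tool_cam': array([[ 2.51775054e-04, -9.48812183e-01, -3.15840747e-01,
         8.08626306e-02],
       [ 9.99998400e-01,  7.98211915e-04, -1.60073880e-03,
        -1.39946699e-04],
       [ 1.77090832e-03, -3.15839839e-01,  9.48810866e-01,
        -1.43296467e-01],
       [ 0.00000000e+00,  0.00000000e+00,  0.00000000e+00,
         1.00000000e+00]])}
```

Estimates: offcut at (0.595,-0.303) with its axis at about -56.5°, flask at (0.547,0.003), bin at (0.542,0.264). Moving above the offcut.

Emit:
{"fn": "play_rows", "kwargs": {"motion": [[0.65,0.7,0,0],[0.65,0.7,0,0],[0.65,0.7,0,0],[0.65,0.7,0,0],[0.65,0.7,0,0],[0.65,0.7,0,0],[0.65,0.7,0,0],[0.65,0.7,0,0]], "gripper": 0}}

```text
time: 0.9
tool_pos: [0.3169, 0.1986, 0.2312]
orientation: [-0.0, 0.993, -0.119, -0.0]
wrist_force: [1.9, -0.1, -0.0]
gripper_width: 0.0853
gripper_force: 0.0
```

Emit:
{"fn": "play_rows", "kwargs": {"motion": [[0.65,0.7,0,0],[0.65,0.7,0,0],[0.65,0.7,0,0],[0.65,0.7,0,0],[0.65,0.7,0,0],[0.65,0.7,0,0],[0.65,0.7,0,0],[0.65,0.7,0,0]]}}

```text
time: 1.7
tool_pos: [0.5031, -0.1353, 0.2309]
orientation: [-0.0, 0.993, -0.12, -0.0]
wrist_force: [0.9, 1.9, 0.8]
gripper_width: 0.0856
gripper_force: 0.0
```

Emit:
{"fn": "play_rows", "kwargs": {"motion": [[0,0,0,1],[0,0,0,1],[0,0,0,1],[0,0,0,1],[0,0,0,1],[0,0,0,1],[0,0,0,0.2],[0,0,0,0]]}}

```text
time: 2.5
tool_pos: [0.5026, -0.1332, 0.231]
orientation: [0.0, 0.882, -0.471, -0.0]
wrist_force: [0.5, 0.0, -0.6]
gripper_width: 0.0851
gripper_force: 0.0
```

```bash
cat >> h.py <<'E'
def go(x,y,z):
    p,M=rot(); print('TCP',p.round(4),'yaw',np.degrees(np.arctan2(M[1,0],M[0,0])).round(2),'units',(M.T@(np.array([x,y,z])-p)/.05).round(3))
E
python3 - <<'E'
from h import *
go(.595,-.303,.231);print(bot.state()['time'],bot.state()['joint_pos'].round(3))
E
```

```text
TCP [ 0.5026 -0.1332  0.231 ] yaw -56.25 units [ 3.851e+00  3.500e-01 -2.000e-03]
2.5 [ 0.042  0.196  0.031 -0.    -1.406  0.547]
```

Emit:
{"fn": "play_rows", "kwargs": {"motion": [[0.96,0.09,0,0],[0.96,0.09,0,0],[0.96,0.09,0,0],[0.96,0.09,0,0],[0,0,0.5,0],[0,0,0.5,0],[0,0,0,0]]}}

```text
time: 3.2
tool_pos: [0.5922, -0.3024, 0.1764]
orientation: [0.0, 0.882, -0.472, -0.004]
wrist_force: [-0.7, 0.7, -0.5]
gripper_width: 0.0855
gripper_force: 0.0
```

```bash
python3 - <<'E'
from h import *
go(.595,-.303,.062);snap('wrist','w0')
E
```

```text
TCP [ 0.5922 -0.3024  0.1764] yaw -56.29 units [ 0.059 -0.051  2.287]
```

View pics/w0.png

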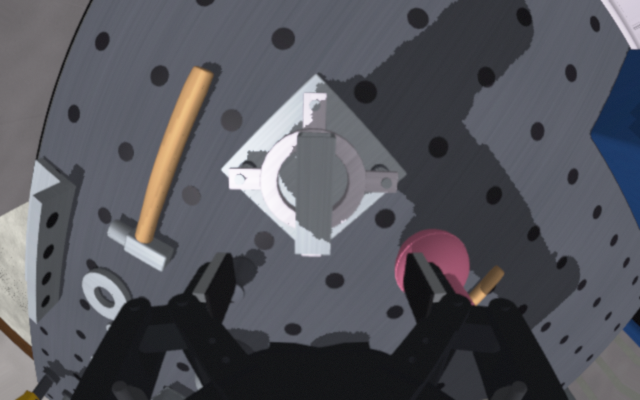

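The wrist view shows the offcut's top face from (316,137) to (313,255), with the ring's left and right ears at (243,178) and (382,181).

```bash
python3 - <<'E'
from h import *
A=wpx(316.5,137,.085);B=wpx(313,255,.085);C=(A+B)/2
print(A,B,np.linalg.norm(A-B),C,np.degrees(np.arctan2(*(A-B)[1::-1])))
print(px('top',438,245,.05),wpx(312.5,180,.05),(wpx(262,180,.055)+wpx(364,180,.055))/2)
T,Bt=wpx(317,75,.012),None;print('plate',(wpx(222,171,.012)+wpx(406,174,.012))/2)
go(*C[:2],.062)
E
```

```text
[ 0.62162217 -0.34256981  0.085     ] [ 0.56747582 -0.25550464  0.085     ] 0.10252887866466681 [ 0.59454899 -0.29903723  0.085     ] -58.122277156083946
[ 0.43747235 -0.29247022  0.05      ] [ 0.60028929 -0.30353982  0.05      ] [ 0.60079949 -0.30505539  0.055     ]
plate [ 0.59875927 -0.30229681  0.012     ]
TCP [ 0.593  -0.3029  0.1794] yaw -56.28 units [-0.038 -0.076  2.347]
```

Emit:
{"fn": "play_rows", "kwargs": {"motion": [[-0.04,-0.07,0.4,0.2],[0,0,0.5,0],[0,0,0.5,0],[0,0,0.5,0],[0,0,0.3,0],[0,0,0.16,0],[0,0,0,0]]}}

```text
time: 3.95
tool_pos: [0.5961, -0.2993, 0.0638]
orientation: [0.0, 0.876, -0.482, 0.0]
wrist_force: [-0.5, 0.2, 0.6]
gripper_width: 0.0855
gripper_force: 0.0
```

Emit:
{"fn": "play_rows", "kwargs": {"motion": [[0,0,0,0],[0,0,0,0],[0,0,0,0],[0,0,0,0],[0,0,0,0],[0,0,0,0]], "gripper": 1}}

```text
time: 4.55
tool_pos: [0.5961, -0.2997, 0.064]
orientation: [0.0, 0.876, -0.483, 0.001]
wrist_force: [-0.4, -0.6, 3.1]
gripper_width: 0.0287
gripper_force: 63.4
```

Emit:
{"fn": "play_rows", "kwargs": {"motion": [[0,0,-0.4,0],[0,0,-0.7,0],[0,0,-0.8,0],[0,0,-0.8,0],[0,0,-0.6,0],[-0.42,-0.2,0,0],[-0.84,-0.425,0,0],[-0.84,-0.425,0,0]]}}

```text
time: 5.35
tool_pos: [0.5835, -0.1816, 0.227]
orientation: [-0.0, 0.875, -0.484, -0.001]
wrist_force: [1.0, 0.5, -2.6]
gripper_width: 0.0288
gripper_force: 63.0
```

Emit:
{"fn": "play_rows", "kwargs": {"motion": [[-0.84,-0.425,0,0],[-0.84,-0.425,0,0],[-0.84,-0.425,0,0],[-0.84,-0.425,0,0],[-0.84,-0.425,0,0],[-0.84,-0.425,0,0],[-0.84,-0.425,0,0],[-0.84,-0.425,0,0]]}}

```text
time: 6.15
tool_pos: [0.5477, 0.1941, 0.2276]
orientation: [0.0, 0.876, -0.483, -0.001]
wrist_force: [1.4, -0.4, -2.4]
gripper_width: 0.029
gripper_force: 63.0
```

Emit:
{"fn": "play_rows", "kwargs": {"motion": [[-0.84,-0.425,0,0],[-0.42,-0.2,0,0],[0,0,0,0]]}}

```text
time: 6.45
tool_pos: [0.5402, 0.2654, 0.2265]
orientation: [0.001, 0.877, -0.481, -0.001]
wrist_force: [0.2, 0.1, -3.0]
gripper_width: 0.0288
gripper_force: 63.0
```

```bash
python3 - <<'E'
from h import *
go(.542,.264,.05);s=bot.state();print(s['gripper_width'],s['wrist_force'])
t=snap('top','t1');s=snap('wrist','w1')
cv2.imwrite('pics/tw.png',np.vstack([t[100:300,100:500],cv2.resize(s,(400,250))])[:,:,::-1])
E
```

```text
TCP [0.5402 0.2654 0.2265] yaw -57.53 units [ 0.047 -0.024  3.53 ]
0.02881449240884793 [ 0.17003189  0.07701439 -2.99968366]
```

View pics/tw.png

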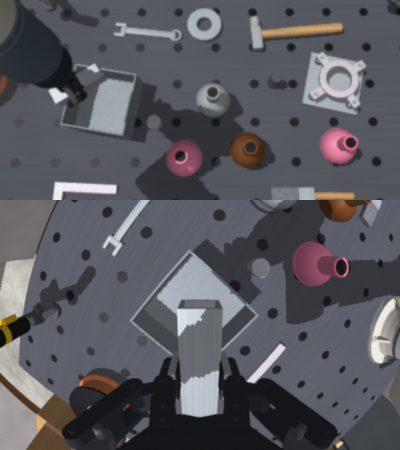

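The offcut is held over the bin, with the bin's side corners at wrist px (208,192) and (411,187). The ring is now clear in the top view near (438,177).

```bash
python3 - <<'E'
from h import *
a,b=wpx(208,192,.08),wpx(411,187,.08);print(a,b,(a+b)/2)
t=cv2.imread('pics/t1.png');cv2.imwrite('pics/c1.png',cv2.resize(t[140:220,390:490],(800,640),interpolation=2)[:600])
E
```

```text
[0.6309557  0.33359994 0.08      ] [0.45869912 0.21841625 0.08      ] [0.54482741 0.2760081  0.08      ]
```

View pics/c1.png

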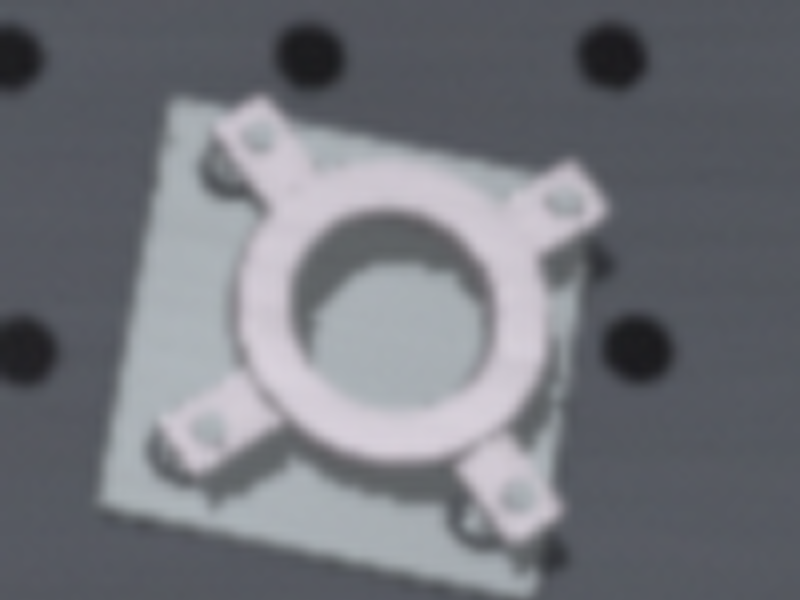

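Emit:
{"fn": "play_rows", "kwargs": {"motion": [[0,0,0.7,0],[0,0,0.8,0],[0,0,0.8,0],[0,0,0.7,0],[0,0,0.4,0],[0,0,0.1,0],[0,0,0,0]]}}

```text
time: 7.25
tool_pos: [0.5416, 0.2611, 0.0531]
orientation: [0.001, 0.875, -0.483, -0.0]
wrist_force: [-1.1, 0.6, -1.3]
gripper_width: 0.0289
gripper_force: 63.0
```

Emit:
{"fn": "play_rows", "kwargs": {"motion": [[0,0,0,0],[0,0,0,0],[0,0,0,0],[0,0,0,0],[0,0,0,0]], "gripper": 0}}

```text
time: 7.75
tool_pos: [0.5417, 0.2624, 0.0538]
orientation: [-0.0, 0.876, -0.483, 0.0]
wrist_force: [-0.3, -0.3, -0.5]
gripper_width: 0.0851
gripper_force: 0.0
```

Emit:
{"fn": "play_rows", "kwargs": {"motion": [[0,0,-0.6,0],[0,0,-0.8,0],[0,0,-0.8,0],[0,0,-0.8,0],[0,0,-0.5,0],[0.4,0.24,0,0],[0.75,0.45,0,0],[0.75,0.45,0,0]]}}

```text
time: 8.55
tool_pos: [0.5438, 0.1508, 0.2284]
orientation: [-0.0, 0.876, -0.482, 0.0]
wrist_force: [0.6, 0.1, 0.3]
gripper_width: 0.0856
gripper_force: 0.0
```

Emit:
{"fn": "play_rows", "kwargs": {"motion": [[0.75,0.45,0,0],[0.75,0.45,0,0],[0.75,0.45,0,0],[0.3,0.18,0,0],[0,0,0,0],[0,0,0,0]]}}

```text
time: 9.15
tool_pos: [0.5473, 0.0028, 0.2283]
orientation: [-0.0, 0.876, -0.483, -0.0]
wrist_force: [-0.1, -0.5, 0.1]
gripper_width: 0.0854
gripper_force: 0.0
```

```bash
python3 - <<'E'
from h import *
print('ring',px('top',438.75,178.4,.055))
go(.548,.003,.097);a=snap('wrist','w2')
t=snap('top','t2')
c=lambda i,x,y,w,h:cv2.resize(i[y:y+h,x:x+w],(600,300))[:,:,::-1]
cv2.imwrite('pics/x2.png',np.vstack([cv2.resize(a[100:300,220:420],(600,600))[:300,:,::-1]*0+c(a,220,130,200,100),c(t,140,150,140,100)]))
cv2.imwrite('pics/w2.png',np.hstack([a,cv2.resize(t[150:250,150:250],(160,160)).repeat(1,0) if 0 else np.vstack([cv2.resize(t[150:250,155:255],(160,160)),np.zeros((240,160,3),np.uint8)])])[:,:,::-1])
E
```

```text
ring [ 0.59976841 -0.30388055  0.055     ]
TCP [0.5473 0.0028 0.2283] yaw -57.79 units [ 0.005 -0.013  2.627]
```

View pics/w2.png

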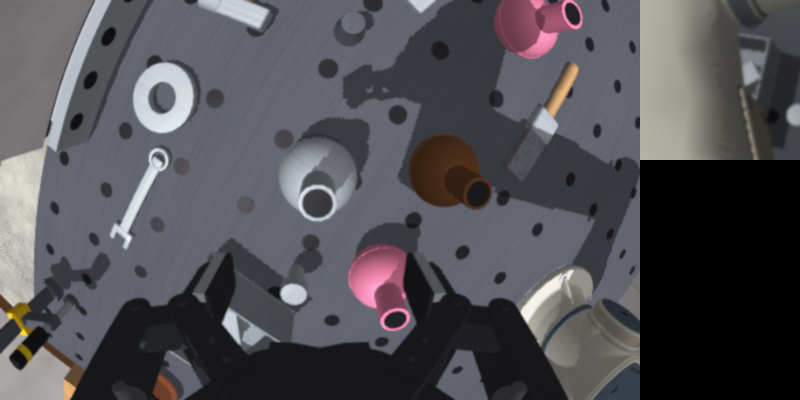

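The neck rim is centred at wrist px (318,202), and the offcut shows inside the bin.

```bash
python3 - <<'E'
from h import *
p=wpx(318,202,.137);print(p);go(*p[:2],.097)
E
```

```text
[0.5467033  0.00649524 0.137     ]
TCP [0.5474 0.0037 0.2283] yaw -57.69 units [-0.054 -0.018  2.625]
```

Emit:
{"fn": "play_rows", "kwargs": {"motion": [[-0.03,-0.02,0.4,0],[0,0,0.6,0],[0,0,0.6,0],[0,0,0.5,0],[0,0,0.35,0],[0,0,0.18,0],[0,0,0,0]]}}

```text
time: 9.95
tool_pos: [0.5467, 0.0053, 0.0958]
orientation: [0.001, 0.876, -0.482, -0.001]
wrist_force: [-0.9, 0.2, -0.4]
gripper_width: 0.0856
gripper_force: 0.0
```

Emit:
{"fn": "play_rows", "kwargs": {"motion": [[0,0,0,0],[0,0,0,0],[0,0,0,0],[0,0,0,0],[0,0,0,0],[0,0,0,0]], "gripper": 1}}

```text
time: 10.55
tool_pos: [0.5479, 0.0046, 0.0976]
orientation: [-0.0, 0.876, -0.483, 0.001]
wrist_force: [-0.9, 0.5, 4.4]
gripper_width: 0.0308
gripper_force: 59.0
```

Emit:
{"fn": "play_rows", "kwargs": {"motion": [[0,0,-0.3,0],[0,0,-0.6,0],[0,0,-0.6,0],[0,0,-0.6,0],[0,0,-0.4,0],[0.3,0.13,0,0],[0.6,0.25,0,0],[0.6,0.25,0,0]]}}

```text
time: 11.35
tool_pos: [0.5601, -0.0758, 0.2205]
orientation: [0.0, 0.876, -0.482, -0.001]
wrist_force: [-0.2, -1.0, -3.6]
gripper_width: 0.0309
gripper_force: 60.2
```

Emit:
{"fn": "play_rows", "kwargs": {"motion": [[0.6,0.25,0,0],[0.6,0.25,0,0],[0.6,0.25,0,0],[0.6,0.25,0,0],[0.6,0.25,0,0],[0.6,0.25,0,0],[0.6,0.25,0,0],[0.1,0.05,0,0]]}}

```text
time: 12.15
tool_pos: [0.5985, -0.3084, 0.2188]
orientation: [0.001, 0.875, -0.484, -0.002]
wrist_force: [0.3, -0.1, -4.6]
gripper_width: 0.0309
gripper_force: 60.2
```

Emit:
{"fn": "play_rows", "kwargs": {"motion": [[0,0,0,0],[0,0,0,0]]}}

```text
time: 12.35
tool_pos: [0.5991, -0.3046, 0.2207]
orientation: [-0.0, 0.876, -0.483, -0.001]
wrist_force: [0.3, 0.2, -3.2]
gripper_width: 0.0306
gripper_force: 60.2
```

```bash
python3 - <<'E'
from h import *
s=bot.state();print(s['wrist_force'],s['gripper_width'])
go(.5998,-.3039,.140);s=snap('side','s3');w=snap('wrist','w3')
cv2.imwrite('pics/x3.png',np.hstack([cv2.resize(s[180:360,240:440],(400,360)),cv2.resize(w[80:320,190:450],(390,360))])[:,:,::-1])
E
```

```text
[ 0.33570941  0.23287106 -3.17244919] 0.03063477128151654
TCP [ 0.5991 -0.3046  0.2207] yaw -57.73 units [-0.002 -0.02   1.615]
```

View pics/x3.png

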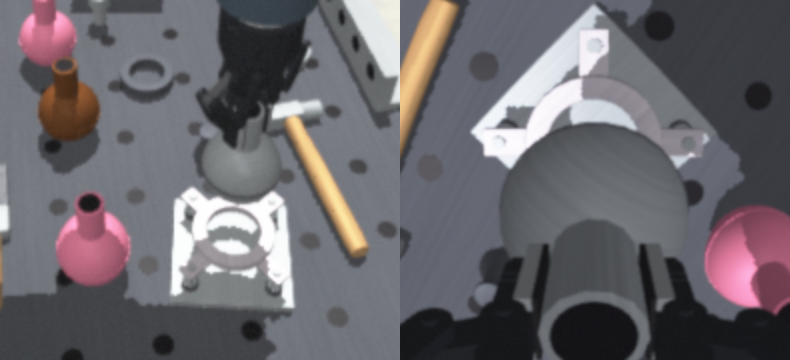

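The flask is held upright over the ring. Contact is expected at TCP z≈0.129, and the stops at ≈0.107.

Emit:
{"fn": "play_rows", "kwargs": {"motion": [[0,-0.02,0.4,0],[0,0,0.5,0],[0,0,0.4,0],[0,0,0.3,0],[0,0,0.1,0],[0,0,0,0],[0,0,0,0]]}}

```text
time: 13.15
tool_pos: [0.6009, -0.3049, 0.1382]
orientation: [-0.0, 0.876, -0.483, 0.001]
wrist_force: [0.4, -0.1, -3.4]
gripper_width: 0.0312
gripper_force: 60.2
```

Emit:
{"fn": "play_rows", "kwargs": {"motion": [[0,0,0.04,0],[0,0,0.04,0],[0,0,0.04,0],[0,0,0.04,0],[0,0,0,0],[0,0,0,0]]}}

```text
time: 13.75
tool_pos: [0.6002, -0.305, 0.1291]
orientation: [0.0, 0.876, -0.483, 0.0]
wrist_force: [-2.0, 1.5, -0.7]
gripper_width: 0.0307
gripper_force: 60.5
```

Contact is at 0.129. A small side force pushes along -tool x, so I'll nudge that way while pressing.

Emit:
{"fn": "play_rows", "kwargs": {"motion": [[-0.03,0,0.05,0],[0,0,0.05,0],[0,0,0.05,0],[0,0,0.05,0],[0,0,0,0],[0,0,0,0]]}}

```text
time: 14.35
tool_pos: [0.6, -0.3045, 0.1198]
orientation: [0.0, 0.876, -0.483, 0.001]
wrist_force: [-0.8, -1.6, 6.1]
gripper_width: 0.0305
gripper_force: 60.8
```

Emit:
{"fn": "play_rows", "kwargs": {"motion": [[0,0,0.05,0],[0,0,0.05,0],[0,0,0.05,0],[0,0,0.05,0],[0,0,0,0],[0,0,0,0]]}}

```text
time: 14.95
tool_pos: [0.6001, -0.3046, 0.1109]
orientation: [0.0, 0.876, -0.483, 0.002]
wrist_force: [-1.5, -1.4, 10.9]
gripper_width: 0.0307
gripper_force: 61.2
```

Emit:
{"fn": "play_rows", "kwargs": {"motion": [[0,0,0.04,0],[0,0,0.04,0],[0,0,0,0],[0,0,0,0]]}}

```text
time: 15.35
tool_pos: [0.6001, -0.3047, 0.1074]
orientation: [0.0, 0.876, -0.483, 0.002]
wrist_force: [-2.2, -0.3, 12.1]
gripper_width: 0.0309
gripper_force: 61.4
```

Emit:
{"fn": "play_rows", "kwargs": {"motion": [[0,0,0.03,0],[0,0,0,0],[0,0,0,0],[0,0,0,0]]}}

```text
time: 15.75
tool_pos: [0.6002, -0.3047, 0.1066]
orientation: [0.0, 0.876, -0.483, 0.002]
wrist_force: [-2.2, -0.2, 14.2]
gripper_width: 0.0306
gripper_force: 62.2
```

Emit:
{"fn": "play_rows", "kwargs": {"motion": [[0,0,0.03,0],[0,0,0,0],[0,0,0,0],[0,0,0,0]]}}

```text
time: 16.15
tool_pos: [0.6003, -0.3049, 0.1064]
orientation: [0.001, 0.876, -0.482, 0.003]
wrist_force: [-4.7, 1.5, 19.3]
gripper_width: 0.0306
gripper_force: 62.7
```

```bash
python3 - <<'E'
from h import *
s=snap('side','s4')
cv2.imwrite('pics/x4.png',np.hstack([cv2.resize(s[200:350,270:440],(453,400)),cv2.resize(s[120:200,260:340],(340,340))[:, :].copy() if 0 else cv2.resize(s[120:200,260:329],(345,400))])[:,:,::-1])
E
```

```text
(no output)
```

View pics/x4.png

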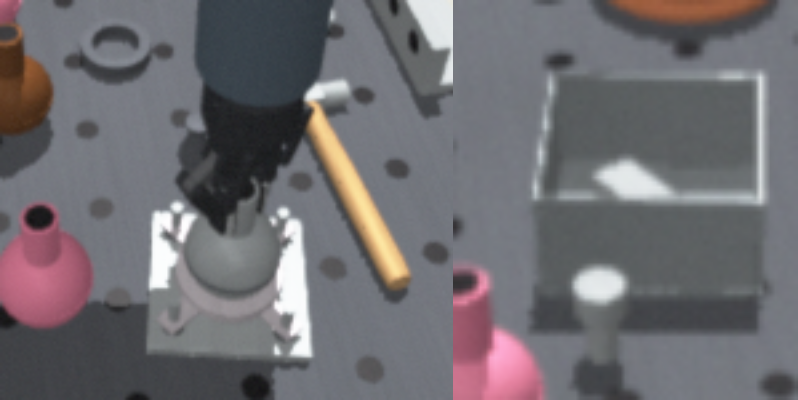

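The flask is seated upright with the ring down on its stops (19 N upward on the tool). The offcut lies in the bin, so I'm handing in.

```bash
python3 -c "
from bench import bot
print(bot.close_job())"
```

```text
the job is handed in; nothing more can be done
None
```

I handed the job in: the offcut is in the scrap bin, and the flask is upright in the sprung ring, still gripped and pressed to the stops with about 19 N at the wrist; the hand-in returned no verdict.

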